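# Comb loose dowels into the grooves of a tray with a rake

## Robot

A 6-joint arm with a two-finger parallel gripper is mounted at the origin on the work surface. World frame = base frame: x ahead of the robot, y to its left, z up, the work surface at z = 0. Lengths are in m, angles in degrees, forces in N, time in s.
With the tool pointing down it reaches from about 0.25 to 0.775 m from the base axis. Payload 4 kg.
Tool frame: the origin (TCP) lies midway between the tips of the shut fingers; the grasp point (between the pads) lies 19 mm behind it; y points along the fingers, z is the direction in which the jaws open and shut, and the axes are right-handed (so a half turn about y gives the same grasp; the last joint's range is limited). The gripper opens to 85 mm and grips with 20 to 120 N. Pads are 22 mm wide; open, the fingers measure 114 mm over their backs; the gripper's body (76 mm by 85 mm) begins 54 mm behind the grasp point. The pads swing forward as they close: fully open they stand 13 mm farther back than shut.
Start: joints at [-78.1, 4.996, 78.535, -0, 96.463, -5.907], TCP at [0.168, -0.524, 0.231] pointing down, gripper open.
Joint ranges: [-177.83, 177.83], [-43.37, 116.18], [15.69, 146.23], [-61.86, 241.86], [9.47, 152.12], [-147.06, 147.06]. Speed limits (degrees/s): [159.86, 159.86, 180, 180, 180, 180].

## Interface

Orientations are given as a 3x3 rotation matrix whose columns are the frame's x, y, z axes.
In Python, from cell import state, capture, camera_info, sign_off, look_for, cut_out, landmark_of gives the robot as it stands.
- The arm moves only by the tool jog_arm, never from a script. Its argument "rows" is a list of rows, each a list of 5 numbers: the shift along the tool's x, y, z in m, then the turn about the tool's y in degrees, then the opening in per cent of the stroke, from 0 (shut) to 100 (fully open). A call has 1 to 20 rows; each row is the pose to reach, as a shift and turn from the pose commanded when the call began, along the tool's axes at that moment; what a row does not reach only later rows make up. A row lasts 1/12 s, in which the tool goes at most 41.7 mm and 7.16 degrees, less where a joint would pass 70% of its speed; a pose out of reach is approached as far as the arm can. A call with a gripper value outside its range is refused whole. The fingers move at their own pace and stop on an object; the grip force is fixed at half the most. Time passes only in rows, so rows that repeat a pose let the fingers close. It gives the time, the measured TCP pose, the force and the opening at its end, in the units of the state.
- state(): the state, without advancing time (a new reading comes with each control period).
- capture(name): name is "scene" or "top" or "wrist"; returns the picture (480x640x3 uint8, blue, green, red); there is no depth.
- camera_info(name): a dict with "fx", "fy", "cx", "cy" (pixels), "rvec" (rotation vector, rad) and "tvec" (3), from world to camera coordinates, as OpenCV has them; the wrist camera has in their place "mount" (4x4, takes a point from camera to tool coordinates, whose origin is the TCP and whose axes are the tool frame's). Camera axes: x right, y down, z forward; pixel columns grow to the right and rows downward; lengths in m; the calibration is good to about 2 mm. The wrist camera is an equidistant fisheye: a pixel r from the principal point sees the ray r / f radians off the axis. A picture is of the moment at which its call begins: read the wrist's pose just before it. camera_info takes no time and is no camera call.
- sign_off(): hands the job in, once; it reports no verdict.
Trained networks look in the newest picture that a camera, given by its name, has taken for a name from the list of things; names that differ only in an ending like _2 or _b are one class to them, and where a whole thing is asked for, a point or a joint stands for the part that bears it (a point fixed in the world has none). Each returns a list of dicts, best first, with "p" (0 to 1); they miss things now and then, are a little off and sometimes report something else, mostly with a low value. They report only what shows in the picture. A call takes as long as a camera call. They do not tell look-alikes from the thing itself.
- look_for(camera, target): "centre" ([column, row] in pixels, amid what is visible of it).
- cut_out(camera, target): "pixels" (480x640 bool, what is visible of it) and "centre" ([column, row] in pixels, amid what is visible of it).
- landmark_of(camera, target): "centre" ([column, row] in pixels: a listed point, or the origin of a listed thing).
The state is a dict: "time": time; "qpos": joint angles; "dq": joint speeds; "joint_efforts": joint torques, N m; "position": TCP position; "ee_rot": TCP orientation; "wrist_force": force on the tool from outside, world axes, zero at the start; "moment": the same for the moment, N m; "width": finger opening in m.
Only numpy, scipy, OpenCV 4.12 (cv2) and the standard library are available. Lean on these libraries where they do the work, as an engineer would, in place of code of your own. Each camera call takes 0.05 s, during which the arm holds its last target. There are 200 camera calls.

## Task

Two wooden dowels lie skewed across the ridges of the blue tray; a third is already down in the middle groove. Take the small rake from its sloping stand and comb it across the grooves, teeth just clear of the ridges, until all three dowels lie fully down, each in a groove of its own; then put the rake back leaning in its stand just as you found it and let go. Move the dowels only with the rake, never with the gripper, and leave the glue bottle, the tin and the wood offcut where they are.

Things in the scene. Friction and masses are not known exactly. Their poses are not given: they have to be found in the camera images.
- tray: Fixed blue tray, 215 (its x) by 116 (its y) by 36 mm high; origin at the centre of its underside, z up. Inside 203 by 104 mm, walls 6 mm thick. 10 grey ridges along its y, 5 mm wide, at x = -99, -77, ... +99 mm, tops 23 mm up; between them 9 grooves 17 mm wide and 15 mm deep. Walls rise 13 mm above the ridge tops.
- tray_mid (a point): Centre of the tray at ridge-top height (23 mm). The rake held upright, head parallel to the grooves, tooth tips about 5 mm above this height, drawn slowly along the tray's x from one end, turns the dowels parallel, pushes each into the next free groove and passes over those down. Comb from each end in turn to a little past the middle, and again if need be: pushed to the far wall, a dowel can get trapped over a full groove.
- stand: Fixed wooden stand; origin at its underside, z up; base from x = -73 to +37 mm, 110 mm along y. A ledge and a back board form a sloping trough in which the rake leans 0.42 rad (24 deg) from vertical, handle top towards the stand's -x, head along its y. Cheeks 20 mm high at y = +-49 mm flank the teeth. The upper half of the handle is free on all sides.
- stand_seat (a point): Where the middle of the rake's tooth tips rests on the stand's ledge, 30 mm above the table.
- stand_grip (a point): Where the rake's grip point is while the rake is in the stand: 121 mm above the table, 41 mm from the seat towards the stand's -x.
- rake_grip (a point): Loose rake, 130 mm long, about 0.12 kg. Wooden handle 16 mm thick (its x), 22 mm broad (its y); same front and back. This point: middle of the handle, 100 mm above the tooth tips, 30 mm below the handle's top; z points from the teeth up the handle. Grip here across the 16 mm thickness (so that it cannot pivot while combing), the gripper pointing along the handle.
- rake_foot (a point): Middle of the line of the rake's tooth tips, axes as at the grip. Five steel teeth, 6 mm in diameter, 18 mm apart along y (72 mm between the outer ones), 28 mm long below a red head bar 88 mm long (y), 16 mm thick and 14 mm high.
- dowel1_center (a point): Loose pale fluted wooden dowel with round ends (it slides rather than rolls), 14 mm in diameter, 88 mm long, about 12 g; this point is its centre, x along its length. It starts across the ridges (centre 30 mm above the table), 0.5 to 0.74 rad askew to the grooves either way, in one half of the tray, no part more than 85 mm from the tray's centre along the tray's x; down in a groove its centre is 15 mm up.
- dowel2_center (a point): Loose pale fluted wooden dowel with round ends (it slides rather than rolls), 14 mm in diameter, 88 mm long, about 12 g; this point is its centre, x along its length. It starts down in the tray's middle groove: centre 15 mm above the table, top 1 mm below the ridge tops.
- dowel3_center (a point): Loose pale fluted wooden dowel with round ends (it slides rather than rolls), 14 mm in diameter, 88 mm long, about 12 g; this point is its centre, x along its length. It starts across the ridges (centre 30 mm above the table), 0.5 to 0.74 rad askew to the grooves either way, in one half of the tray, no part more than 85 mm from the tray's centre along the tray's x; down in a groove its centre is 15 mm up.
- glue: Bystander: white glue bottle, 56 mm in diameter, 130 mm high, standing; origin at its underside.
- tin: Bystander: green and steel tin, 72 mm in diameter, 75 mm high, standing; origin at its underside.
- offcut: Bystander: wood offcut 90 by 45 by 30 mm high, lying; origin at its underside.
Mind the look-alikes: they are no part of the job. Of the things that look like the part that bears rake_grip, the middle-sized one is meant.

How it is judged (in metres and radians):
On the way, in this order (a step that is already met when the one before it is completed fails the run):
1. the rake has been lifted clear of its stand (distance between rake_foot and stand_seat above 0.06 m), for 0.1 s.
2. all three dowels lie down in grooves while the rake is out of its stand (z of dowel1_center in the frame of tray between 0.01 and 0.0185 m and angle between the x axis of each of dowel1_center, dowel2_center, dowel3_center and the y axis of tray, either way round below 0.08 rad and x of dowel1_center in the frame of tray between -0.1 and 0.1 m and y of dowel1_center in the frame of tray between -0.052 and 0.052 m and z of dowel2_center in the frame of tray between 0.01 and 0.0185 m and x of dowel2_center in the frame of tray between -0.1 and 0.1 m and y of dowel2_center in the frame of tray between -0.052 and 0.052 m and z of dowel3_center in the frame of tray between 0.01 and 0.0185 m and x of dowel3_center in the frame of tray between -0.1 and 0.1 m and y of dowel3_center in the frame of tray between -0.052 and 0.052 m and distance between rake_foot and stand_seat above 0.06 m), for 0.2 s.
At the end, for the whole second after the job is handed in: Each dowel lies in a groove: centre 10 to 18.5 mm above the tray's underside, within 0.08 rad of the groove direction, inside the walls. The rake is back in its stand: tooth-tip middle within 18 mm of the seat, grip point within 20 mm of its place. All under 20 mm/s (z of dowel1_center in the frame of tray between 0.01 and 0.0185 m and angle between the x axis of each of dowel1_center, dowel2_center, dowel3_center and the y axis of tray, either way round below 0.08 rad and x of dowel1_center in the frame of tray between -0.1 and 0.1 m and y of dowel1_center in the frame of tray between -0.052 and 0.052 m and z of dowel2_center in the frame of tray between 0.01 and 0.0185 m and x of dowel2_center in the frame of tray between -0.1 and 0.1 m and y of dowel2_center in the frame of tray between -0.052 and 0.052 m and z of dowel3_center in the frame of tray between 0.01 and 0.0185 m and x of dowel3_center in the frame of tray between -0.1 and 0.1 m and y of dowel3_center in the frame of tray between -0.052 and 0.052 m and distance between rake_foot and stand_seat below 0.018 m and distance between rake_grip and stand_grip below 0.02 m and linear speed of each of dowel1, dowel2, dowel3, rake below 0.02 m/s); the robot touches nothing.
It fails at once if the gripper or arm touches a dowel (contact force between any of the fingers, the arm and dowel1 above 0.5 N or contact force between any of the fingers, the arm and dowel2 above 0.5 N or contact force between any of the fingers, the arm and dowel3 above 0.5 N).
It fails at once if a bystander is moved by more than 25 mm (distance of any of glue, tin, offcut from where it was at the start of the episode above 0.025 m).
It also fails if it takes over 67 s, if anything falls off the work surface, if the arm or the gripper's body presses on something with over 40 N, if the wrist force passes 120 N, or if a joint passes its speed limit or range.

## Working session

There is one attempt and no reset: what is moved stays moved. The work goes in short steps, Python scripts to look and compute and a tool call to move; the robot and the scene stay as the last step left them, time stands still between calls to the robot, and variables do not carry over. Pictures are saved under pics/ and viewed, about 8 in all and at most 12, crops included, and the job is handed in when it is done.

Besides the shell and the picture viewer there is one more tool, called after "Call:" as name(argument=value, ...), one argument or row to a line, values as JSON. jog_arm: Moves the arm, as the interface text tells. Its arguments: {"type":"object","properties":{"rows":{"type":"array","items":{"type":"array","items":{"type":"number"}}}},"required":["rows"]}

```bash
mkdir -p pics; ls; python3 - <<'E'
from cell import *
import cv2,numpy as np
s=state();print(s['time'],s['position'],s['ee_rot'],s['width'])
for c in ['scene','top']:
    im=capture(c);cv2.imwrite(f'pics/{c}0.png',im)
    i=camera_info(c);print(c,{k:np.round(v,4).tolist() for k,v in i.items()})
    for t in ['tray_mid','tray','stand','stand_seat','stand_grip','rake_grip','rake_foot','dowel1_center','glue','tin','offcut']:
        print(t,[(np.round(d['centre'],1).tolist(),round(d['p'],2)) for d in landmark_of(c,t)])
i=camera_info('wrist');print(i)
E
```

```text
pics
0.0 [ 0.16808984 -0.52314089  0.23010405] [[-9.52092815e-01 -4.93456551e-04  3.05808808e-01]
 [-3.05809133e-01  2.23057753e-03 -9.52090226e-01]
 [-2.12315098e-04 -9.99997391e-01 -2.27462036e-03]] 0.0855017839474847
scene {'fx': 459.8455, 'fy': 459.8455, 'cx': 320.7689, 'cy': 228.8118, 'rvec': [0.7917, 2.59, -1.0828], 'tvec': [0.4554, -0.1967, 1.081]}
tray_mid [([253.5, 171.4], 0.93)]
tray [([254.9, 180.6], 0.97)]
stand [([394.0, 295.3], 0.6), ([392.4, 306.5], 0.56), ([393.3, 297.8], 0.4)]
stand_seat [([393.6, 298.5], 0.89)]
stand_grip []
rake_grip [([535.1, 257.0], 0.78), ([424.6, 250.9], 0.76), ([324.9, 385.4], 0.59)]
rake_foot [([458.5, 229.6], 0.97), ([372.9, 395.2], 0.93), ([394.1, 295.2], 0.68)]
dowel1_center [([273.3, 163.9], 0.81), ([421.9, 251.6], 0.74)]
glue [([193.5, 264.9], 0.7)]
tin [([215.4, 319.1], 0.88), ([255.2, 176.3], 0.45)]
offcut [([351.8, 230.1], 0.63), ([252.6, 179.3], 0.21)]
top {'fx': 550.1284, 'fy': 550.1284, 'cx': 310.7187, 'cy': 240.2918, 'rvec': [2.2307, -1.9377, 0.2432], 'tvec': [-0.0482, 0.5956, 0.9157]}
tray_mid [([443.9, 277.8], 0.57)]
tray [([443
[... 313 characters left out ...]
185.6, 197.3], 0.62), ([377.8, 170.7], 0.57), ([451.7, 252.5], 0.4)]
dowel1_center [([439.3, 304.5], 0.57)]
glue [([377.1, 170.4], 0.8)]
tin [([314.9, 151.7], 0.94)]
offcut [([314.5, 307.6], 0.67), ([442.8, 303.1], 0.65), ([220.3, 260.0], 0.32)]
{'fx': 371.64829954431775, 'fy': 371.64829954431775, 'cx': 320.1405496452178, 'cy': 239.70935945143898, 'mount': array([[ 2.37937128e-03,  9.59651591e-01,  2.81181724e-01,
        -7.16121278e-02],
       [-2.28970753e-04, -2.81181990e-01,  9.59654436e-01,
        -1.42038406e-01],
       [ 9.99997143e-01, -2.34775659e-03, -4.49304204e-04,
        -2.42269978e-04],
       [ 0.00000000e+00,  0.00000000e+00,  0.00000000e+00,
         1.00000000e+00]])}
```

View pics/top0.png

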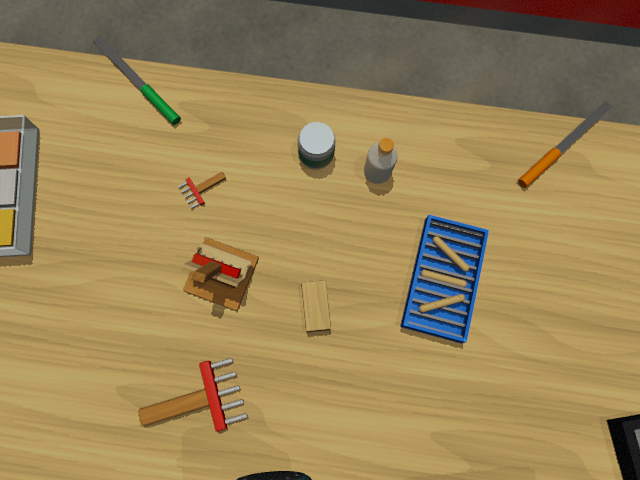

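View pics/scene0.png

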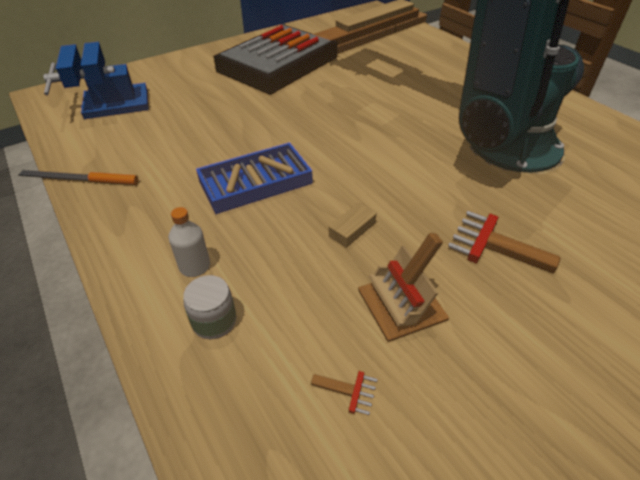

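The middle-sized rake is the one in the stand at top (215,265). The tray is at top (445,280), with two skewed dowels at (450,252) and (442,303) and the third in the middle groove. Next I'll fit the poses.

```bash
cat > h.py <<'E'
from cell import *
import cv2,numpy as np
from scipy.optimize import minimize,least_squares
CI={c:camera_info(c) for c in('scene','top')}
def proj(c,P):
    i=CI[c];K=np.array([[i['fx'],0,i['cx']],[0,i['fy'],i['cy']],[0,0,1.]])
    return cv2.projectPoints(np.float64(P).reshape(-1,1,3),i['rvec'],i['tvec'],K,None)[0][:,0]
def plane(c,uv,z):
    i=CI[c];R=cv2.Rodrigues(i['rvec'])[0];C=-R.T@np.ravel(i['tvec'])
    d=R.T@np.array([(uv[0]-i['cx'])/i['fx'],(uv[1]-i['cy'])/i['fy'],1])
    return C+d*(z-C[2])/d[2]
def pose(p,P):
    c,s=np.cos(p[2]),np.sin(p[2]);P=np.atleast_2d(np.float64(P))
    return np.c_[p[0]+c*P[:,0]-s*P[:,1],p[1]+s*P[:,0]+c*P[:,1],P[:,2]]
def box(x0,x1,y0,y1,z0,z1): return np.array([[x,y,z] for x in(x0,x1) for y in(y0,y1) for z in(z0,z1)])
def fitsil(p0,B,masks):
    def cost(p):
        t=0
        for c,m in masks.items():
            h=cv2.convexHull(np.float32(proj(c,pose(p,B)))*16).astype(np.int32)
            a=np.zeros((480,640),np.uint8);cv2.fillConvexPoly(a,h,255,cv2.LINE_AA,4)
            a=a/255.;t+=1-np.minimum(a,m).sum()/np.maximum(a,m).sum()
        return t
    best=None
    for d in(-.1,0,.1):
        r=minimize(cost,p0,method='Nelder-Mead',options=dict(initial_simplex=np.array(p0)+np.array([[0,0,d],[.01,0,d],[0,.01,d],[-.005,-.005,d+.15]]),xatol=1e-5,fatol=1e-6))
        if best is None or r.fun<best.fun: best=r
    return best
E
cat > a.py <<'E'
from h import *
ims={c:cv2.imread(f'pics/{c}0.png') for c in CI}
# tray
M={}
for c,im in ims.items():
    hsv=cv2.cvtColor(im,cv2.COLOR_BGR2HSV)
    m=cv2.inRange(hsv,(105,120,50),(130,255,255))
    n,l,s,ce=cv2.connectedComponentsWithStats(m)
    u=dict(scene=(254,178),top=(444,278))[c]
    k=min((k for k in range(1,n) if s[k,4]>150),key=lambda k:np.hypot(*(ce[k]-u)))
    h=cv2.convexHull(np.argwhere(l==k)[:,::-1].astype(np.int32));a=np.zeros((480,640),np.uint8);cv2.fillConvexPoly(a,h,1);M[c]=a.astype(float)
c0=plane('top',(444,278),.023)
ends=[plane('top',q,.036) for q in((458,217),(437,341))];d=ends[1]-ends[0]
p0=[c0[0],c0[1],np.arctan2(d[1],d[0])]
for mm in (M,{'top':M['top']},{'scene':M['scene']}):
    r=fitsil(p0,box(-.1075,.1075,-.058,.058,0,.036),mm);print('tray',r.x,r.fun,np.degrees(r.x[2]))
# red head bar ends
for c,im in ims.items():
    hsv=cv2.cvtColor(im,cv2.COLOR_BGR2HSV)
    m=cv2.inRange(hsv,(0,190,100),(4,255,255))|cv2.inRange(hsv,(172,190,100),(180,255,255))
    n,l,s,ce=cv2.connectedComponentsWithStats(m)
    u=dict(scene=(405,284),top=(217,265))[c]
    for k in range(1,n):
        if s[k,4]>15 and np.hypot(*(ce[k]-u))<40:
            pts=np.argwhere(l==k)[:,::-1].astype(np.float32);b=cv2.boxPoints(cv2.minAreaRect(pts));print(c,s[k,4],ce[k],b.round(1).tolist())
for c,q in(('scene',(393.6,298.5)),('top',(220.8,262.3))):print('seat',c,plane(c,q,.03))
for c,q in(('scene',(424.6,250.9)),('top',(205.4,274.5))):print('grip',c,plane(c,q,.121))
for c,t in(('scene',(215.4,319.1)),('top',(314.9,151.7)),('scene',(193.5,264.9)),('top',(377.1,170.4)),('top',(314.5,307.6))):print(plane(c,t,0))
for c in CI:
    im=cv2.resize(ims[c][(220 if c=='scene' else 225):(350 if c=='scene' else 325),(340 if c=='scene' else 165):(470 if c=='scene' else 275)],(400,400),interpolation=cv2.INTER_CUBIC);ims[c+'x']=im
cv2.imwrite('pics/crop.png',np.hstack([ims['scenex'],ims['topx']]))
E
python3 a.py
```

```text
tray [ 0.57365089 -0.22080694  3.01353717] 0.3602090837714246 172.66296130256654
tray [ 0.57386371 -0.22103931  3.01142318] 0.03236050975726423 172.5418382918749
tray [ 0.56066952 -0.25541349  2.99888088] 0.2881686530209303 171.8232178487216
scene 57 [396.36842105 267.03508772] [[389.6000061035156, 263.0], [394.29998779296875, 259.6000061035156], [402.70001220703125, 271.3999938964844], [398.0, 274.70001220703125]]
scene 119 [413.95798319 293.51260504] [[404.0, 287.1000061035156], [410.6000061035156, 282.5], [422.70001220703125, 299.79998779296875], [416.20001220703125, 304.3999938964844]]
top 20 [196.75 256.7 ] [[192.0, 258.0], [197.5, 252.5], [201.5, 256.5], [196.0, 262.0]]
top 216 [225.12962963 268.31944444] [[197.3000030517578, 262.70001220703125], [200.8000030517578, 253.89999389648438], [239.6999969482422, 269.20001220703125], [236.1999969482422, 278.1000061035156]]
seat scene [0.54300436 0.19723728 0.03      ]
seat top [0.54174658 0.19601213 0.03      ]
grip scene [0.50140557 0.20294334 0.121     ]
grip top [0.50124728 0.20093944 0.121     ]
[0.78865471 0.05354379 0.        ]
[0.79705337 0.05473421 0.        ]
[ 0.77248093 -0.07357313  0.        ]
[ 0.7750672  -0.07362368  0.        ]
[0.48649037 0.01247202 0.        ]
```

View pics/crop.png

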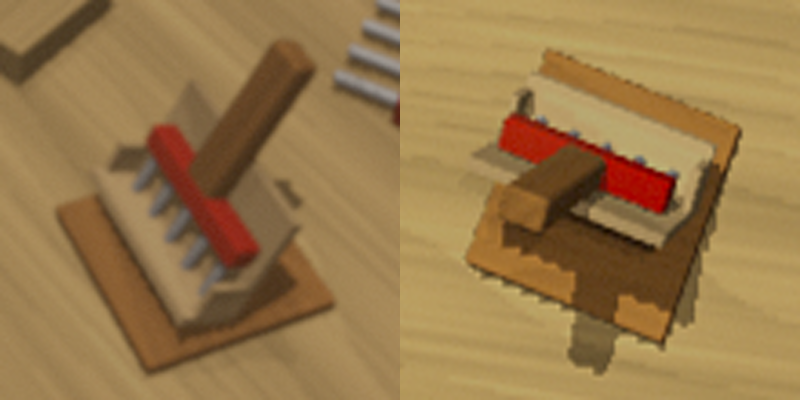

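```bash
python3 - <<'E'
from h import *
q=[(183.7,290),(237.9,311.2),(258.5,257),(205.7,237.5)]
P=[plane('top',u,.008)[:2] for u in q];P=np.array(P)
f=lambda a,b:np.degrees(np.arctan2(*(b-a)[::-1]))
print(P.round(4),f(P[0],P[1]),f(P[3],P[2]),f(P[0],P[3]),f(P[1],P[2]))
# predicted centre of base: stand frame x mid=-18
print('mid',P.mean(0))
# scene base corners
q=[(340+x*.325,220+y*.325) for x,y in((150,373),(333,303),(58,210))]
S=np.array([plane('scene',u,.008)[:2] for u in q]);print(S.round(4),f(S[0],S[1]),f(S[0],S[2]))
print('traymid',plane('scene',(253.5,171.4),.023),plane('top',(443.9,277.8),.023))
# rectify tray in top image at ridge height
p=[.5737,-.221,3.0115]
im=cv2.imread('pics/top0.png')
src=np.float32(proj('top',pose(p,[[-.11,-.06,.03],[.11,-.06,.03],[.11,.06,.03],[-.11,.06,.03]])))
H=cv2.getPerspectiveTransform(src,np.float32([[0,360],[660,360],[660,0],[0,0]]))
a=cv2.warpPerspective(im,H,(660,360),flags=cv2.INTER_CUBIC)
b=cv2.imread('pics/scene0.png').copy()
B=box(-.1075,.1075,-.058,.058,0,.036)
for u in proj('scene',pose(p,B)): cv2.circle(b,tuple(int(v*8) for v in u),8,(0,255,255),-1,8,3)
b=cv2.resize(b[130:220,180:325],(660,410))
b=b[:240]if 0 else cv2.resize(b,(386,240))
b=np.hstack([b,np.zeros((240,660-386,3),np.uint8)])
cv2.imwrite('pics/tray1.png',np.vstack([a,b]))
E
```

```text
[[0.4839 0.2594]
 [0.459  0.1523]
 [0.5659 0.1311]
 [0.5894 0.2373]] -103.07535020535539 -102.46261772530099 -11.812993141253532 -11.23546348782472
mid [0.52453386 0.19500699]
[[0.5886 0.2432]
 [0.4841 0.2642]
 [0.5647 0.1372]] 168.65002197844555 -102.69329865670848
traymid [ 0.56823336 -0.22634143  0.023     ] [ 0.57229876 -0.21837119  0.023     ]
```

View pics/tray1.png

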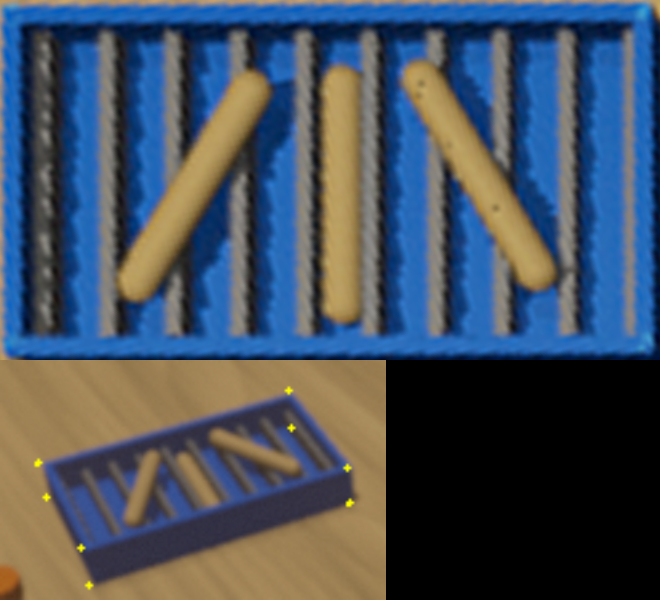

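The rectified tray shows the left dowel spanning about x -70 to -20 mm, the right one +23 to +75 mm, and dowel2 in the middle groove. The tray pose fits well.

```bash
cat >> h.py <<'E'
STAND=[.542,.195,np.radians(-12)]; TRAY=[.5737,-.221,np.radians(172.5)]
def go(frame,x,y,z,yaw=None,s=None):
    "yaw deg of tool z in world"
    s=s or state();R=np.array(s['ee_rot']);t=pose(frame,[[x,y,z]])[0]
    d=R.T@(t-np.array(s['position']))
    a=np.degrees(np.arctan2(R[1,2],R[0,2]));turn=0 if yaw is None else -((yaw-a+180)%360-180)
    print('d',np.round(d*1000,1),'turn',round(turn,1),'yaw',round(a,1))
E
python3 -c "
from h import *
go(STAND,-.04,0,.25,-12)"
```

```text
d [-541.   -18.7 -589.8] turn -60.2 yaw -72.2
```

Call:
jog_arm(
  rows=[
    [-0.541,-0.019,-0.59,-60.2,100],
    [-0.541,-0.019,-0.59,-60.2,100],
    [-0.541,-0.019,-0.59,-60.2,100],
    [-0.541,-0.019,-0.59,-60.2,100],
    [-0.541,-0.019,-0.59,-60.2,100],
    [-0.541,-0.019,-0.59,-60.2,100],
    [-0.541,-0.019,-0.59,-60.2,100],
    [-0.541,-0.019,-0.59,-60.2,100],
    [-0.541,-0.019,-0.59,-60.2,100],
    [-0.541,-0.019,-0.59,-60.2,100],
    [-0.541,-0.019,-0.59,-60.2,100],
    [-0.541,-0.019,-0.59,-60.2,100],
    [-0.541,-0.019,-0.59,-60.2,100],
    [-0.541,-0.019,-0.59,-60.2,100],
    [-0.541,-0.019,-0.59,-60.2,100],
    [-0.541,-0.019,-0.59,-60.2,100],
    [-0.541,-0.019,-0.59,-60.2,100],
    [-0.541,-0.019,-0.59,-60.2,100],
    [-0.541,-0.019,-0.59,-60.2,100],
    [-0.541,-0.019,-0.59,-60.2,100],
  ],
)

```text
time: 2.87
position: [0.504, 0.2087, 0.2492]
ee_rot: [[-0.203, -0.001, 0.979], [-0.979, 0.002, -0.203], [-0.002, -1.0, -0.001]]
wrist_force: [-0.1, -0.6, -0.2]
width: 0.0852
```

```bash
cat >> h.py <<'E'
def wproj(s,P):
    i=camera_info('wrist');M=np.array(i['mount']);R=np.array(s['ee_rot']);p=np.array(s['position'])
    T=(np.atleast_2d(P)-p)@R; C=(T-M[:3,3])@M[:3,:3]
    th=np.arctan2(np.hypot(C[:,0],C[:,1]),C[:,2]);ph=np.arctan2(C[:,1],C[:,0])
    return np.c_[i['cx']+i['fx']*th*np.cos(ph),i['cy']+i['fy']*th*np.sin(ph)]
def wplane(s,uv,z):
    i=camera_info('wrist');M=np.array(i['mount']);R=np.array(s['ee_rot']);p=np.array(s['position'])
    v=np.array(uv)-[i['cx'],i['cy']];r=np.hypot(*v);th=r/i['fx']
    d=R@M[:3,:3]@np.array([np.sin(th)*v[0]/r,np.sin(th)*v[1]/r,np.cos(th)]);C=R@M[:3,3]+p
    return C+d*(z-C[2])/d[2]
E
python3 - <<'E'
from h import *
s=state();go(STAND,-.04,0,.111,-12,s)
im=capture('wrist')
for t,z in(('rake_grip',.121),('rake_foot',.03),('stand_seat',.03),('stand',0)):
    for d in landmark_of('wrist',t)[:3]: print(t,np.round(d['centre']),round(d['p'],2),wplane(s,d['centre'],z).round(4))
c,sn=np.cos(.42),np.sin(.42)
for l in(0,.1,.13):
  for y in(-.036,0,.036):
    u=wproj(s,pose(STAND,[[-l*sn,y,.03+l*c]]))[0]; cv2.circle(im,tuple(int(v) for v in u),3,(255,255,0),-1)
for u in wproj(s,pose(STAND,box(-.073,.037,-.055,.055,.008,.008))): cv2.circle(im,tuple(int(v) for v in u),3,(0,255,255),-1)
cv2.imwrite('pics/w1.png',im)
E
```

```text
d [5.800e+00 1.382e+02 1.000e-01] turn 0.3 yaw -11.7
rake_grip [320. 240.] 0.66 [0.5025 0.2017 0.121 ]
rake_foot [448.  93.] 0.89 [0.6518 0.2981 0.03  ]
rake_foot [189. 302.] 0.85 [0.3371 0.1342 0.03  ]
rake_foot [362. 210.] 0.71 [0.5438 0.1975 0.03  ]
stand_seat [361. 211.] 0.84 [0.543  0.1969 0.03  ]
stand_seat [340. 360.] 0.41 [0.4896 0.0287 0.03  ]
stand_seat [542. 358.] 0.15 [ 0.756  -0.0483  0.03  ]
stand [358. 209.] 0.83 [0.5415 0.1926 0.    ]
```

View pics/w1.png

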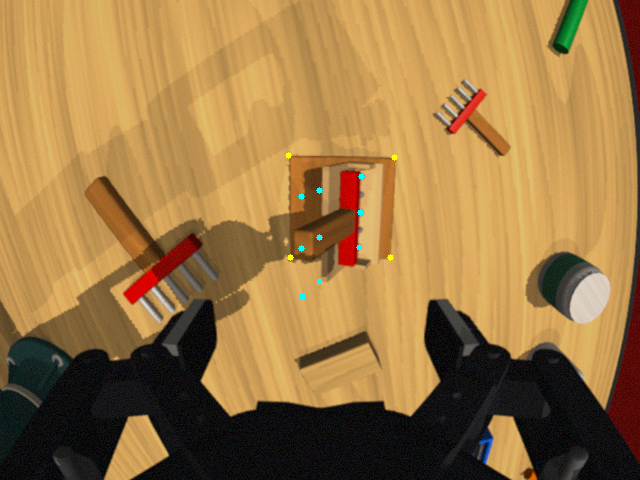

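The predicted stand base corners match the picture. The handle top at (306,240) is about 2 mm further in +y than modelled, so I'll correct that while descending.

Call:
jog_arm(
  rows=[
    [0.004,0.035,0.001,0,100],
    [0.004,0.07,0.001,0,100],
    [0.004,0.105,0.001,0,100],
    [0.004,0.138,0.001,0,100],
    [0.004,0.138,0.001,0,80],
    [0.004,0.138,0.001,0,60],
    [0.004,0.138,0.001,0,60],
  ],
)

```text
time: 3.7
position: [0.5042, 0.1988, 0.115]
ee_rot: [[-0.209, 0.004, 0.978], [-0.978, 0.001, -0.209], [-0.002, -1.0, 0.004]]
wrist_force: [-0.4, 1.1, 0.5]
width: 0.0525
```

Call:
jog_arm(
  rows=[
    [-0.006,0,0.004,0,55],
    [-0.006,0,0.008,0,50],
    [-0.006,0,0.012,0,45],
    [-0.006,0,0.016,0,45],
    [-0.006,0,0.02,0,45],
    [-0.006,0,0.024,0,45],
    [-0.006,0,0.028,0,45],
    [-0.006,0,0.032,0,45],
    [-0.006,0,0.036,0,42],
    [-0.006,0,0.039,0,38],
    [-0.006,0,0.039,0,35],
    [-0.006,0,0.039,0,35],
  ],
)

```text
time: 4.7
position: [0.5425, 0.1971, 0.1121]
ee_rot: [[-0.208, -0.0, 0.978], [-0.978, -0.0, -0.208], [0.0, -1.0, -0.0]]
wrist_force: [0.9, 0.1, 0.1]
width: 0.0298
```

```bash
python3 - <<'E'
from h import *
s=state();go([.543,.197,np.radians(-12)],0,0,.111,-12,s)
a=capture('wrist');b=capture('scene')
b=cv2.resize(b[190:360,330:500],(480,480));cv2.imwrite('pics/w2.png',cv2.resize(np.hstack([a[:, 120:520],b]),(800,436)))
E
```

```text
d [-0.   1.1  0.5] turn -0.0 yaw -12.0
```

View pics/w2.png

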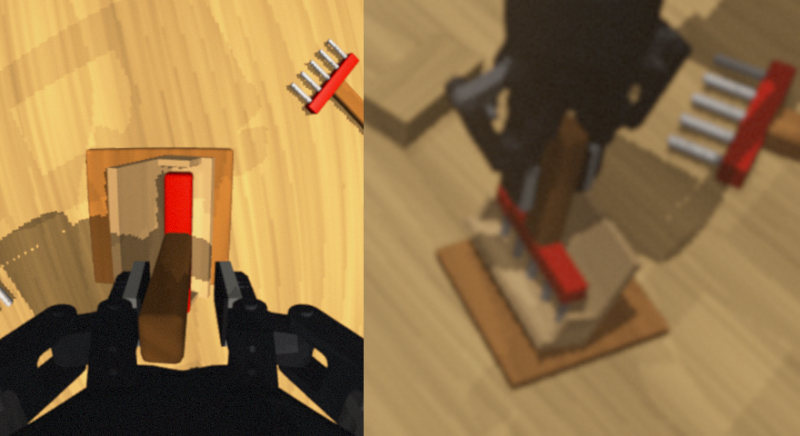

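The rake is pushed nearly upright, and its handle stands between the pads. Next I close.

Call:
jog_arm(
  rows=[
    [0,0.001,0,0,30],
    [0,0.001,0,0,25],
    [0,0.001,0,0,20],
    [0,0.001,0,0,15],
    [0,0.001,0,0,8],
    [0,0.001,0,0,0],
    [0,0.001,0,0,0],
    [0,0.001,0,0,0],
    [0,0.001,0,0,0],
  ],
)

```text
time: 5.55
position: [0.542, 0.1972, 0.1112]
ee_rot: [[-0.208, -0.001, 0.978], [-0.978, -0.0, -0.208], [0.0, -1.0, -0.001]]
wrist_force: [-1.7, 1.4, 0.7]
width: 0.0154
```

Call:
jog_arm(
  rows=[
    [0,-0.005,0,0,0],
    [0,-0.02,0,0,0],
    [0,-0.04,0,0,0],
    [0,-0.06,0,0,0],
    [0,-0.08,0,0,0],
    [0,-0.1,0,0,0],
    [0,-0.12,0,0,0],
    [0,-0.12,0,0,0],
    [0,-0.12,0,0,0],
  ],
)

```text
time: 6.3
position: [0.5434, 0.1972, 0.2326]
ee_rot: [[-0.208, 0.004, 0.978], [-0.978, 0.001, -0.208], [-0.001, -1.0, 0.004]]
wrist_force: [-0.1, 0.1, -1.2]
width: 0.0156
```

```bash
python3 - <<'E'
from h import *
s=state();print(s['position'],s['wrist_force'],s['width'])
p=np.array(s['position'])
a=capture('wrist');b=capture('scene')
R=np.array(s['ee_rot'])
F=p+R@[0,.081,0]; 
tips=[F+R@[y,0,0] for y in(-.036,0,.036)]
print('scene pred',proj('scene',tips).round(1).tolist());print('wrist',wproj(s,tips).round().tolist())
for c in('scene','wrist'):
  for t in('rake_foot','rake_grip'):print(c,t,[(np.round(d['centre'],1).tolist(),round(d['p'],2)) for d in landmark_of(c,t)[:4]])
for u in proj('scene',tips): cv2.circle(b,tuple(int(v*8) for v in u),6,(255,255,0),-1,8,3)
u=proj('scene',[F])[0].astype(int);y=max(u[1]-110,0);x=u[0]-85
b=cv2.resize(b[y:y+170,x:x+170],(480,480));cv2.imwrite('pics/w3.png',cv2.resize(np.hstack([a[:, 120:520],b]),(800,436)))
E
```

```text
[0.54340582 0.19720673 0.23261349] [-0.12146731  0.10747748 -1.20728149] 0.01564278347171005
scene pred [[416.0, 264.1], [402.8, 246.0], [390.6, 229.3]]
wrist [[320.0, 193.0], [320.0, 249.0], [320.0, 301.0]]
scene rake_foot [([371.6, 394.9], 0.94), ([458.6, 229.5], 0.75), ([402.0, 245.3], 0.62)]
scene rake_grip [([534.9, 254.4], 0.85), ([324.0, 382.4], 0.7), ([414.8, 190.9], 0.57)]
wrist rake_foot [([150.3, 303.6], 0.89), ([417.0, 85.3], 0.81)]
wrist rake_grip [([77.4, 213.4], 0.96), ([464.1, 131.1], 0.66), ([322.5, 331.8], 0.57)]
```

View pics/w3.png

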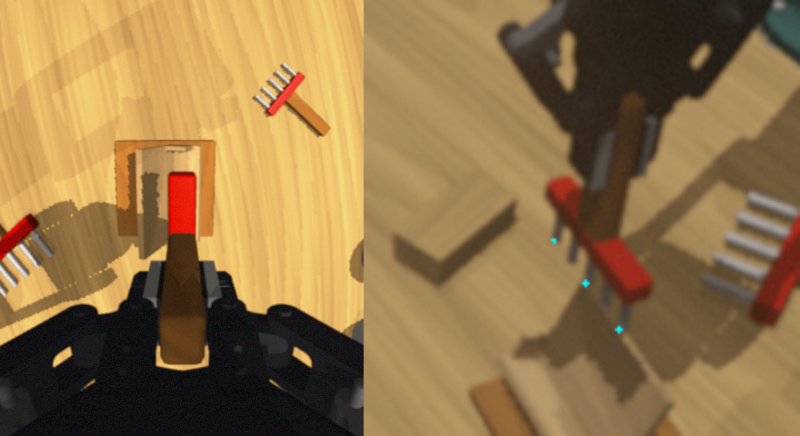

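The grip holds. The tooth tips sit within about 1 px of the prediction, 81 mm below the TCP and upright. On to the tray's near end.

```bash
python3 -c "
from h import *
go(TRAY,.090,0,.21,-7.5)"
```

```text
d [409.2  19.9  28.4] turn -4.5 yaw -12.0
```

Call:
jog_arm(
  rows=[
    [0.01,0,0.001,0,0],
    [0.03,0,0.002,-0.5,0],
    [0.06,0,0.004,-1,0],
    [0.095,0,0.007,-1.5,0],
    [0.13,0,0.01,-2,0],
    [0.165,0,0.012,-2.5,0],
    [0.2,0,0.015,-3,0],
    [0.235,0,0.018,-3.5,0],
    [0.27,0.005,0.02,-4,0],
    [0.305,0.01,0.022,-4.5,0],
    [0.34,0.015,0.024,-4.5,0],
    [0.37,0.02,0.026,-4.5,0],
    [0.392,0.02,0.028,-4.5,0],
    [0.404,0.02,0.028,-4.5,0],
    [0.409,0.02,0.028,-4.5,0],
    [0.409,0.02,0.028,-4.5,0],
    [0.409,0.02,0.028,-4.5,0],
  ],
)

```text
time: 8.02
position: [0.4849, -0.208, 0.2115]
ee_rot: [[-0.13, 0.0, 0.992], [-0.992, 0.001, -0.13], [-0.001, -1.0, 0.0]]
wrist_force: [0.2, 0.4, -1.6]
width: 0.0153
```

```bash
python3 -c "
from h import *
s=state();print(s['position'],s['width']);go(TRAY,.090,0,.110,-7.5)
cv2.imwrite('pics/top1.png',capture('top'))
print([(d['centre'],d['p']) for d in landmark_of('top','rake_foot')],proj('top',[np.array(s['position'])-[0,0,.081]]))
"
```

```text
[ 0.48491517 -0.20799665  0.2115109 ] 0.015341708077847372
d [  1.4 101.5  -0.3] turn 0.0 yaw -7.5
[([185.2, 198.4], 0.83)] [[449.1754378  317.86300101]]
```

Call:
jog_arm(
  rows=[
    [0.001,0.025,0,0,0],
    [0.001,0.055,0,0,0],
    [0.001,0.08,0,0,0],
    [0.001,0.095,0,0,0],
    [0.001,0.102,0,0,0],
    [0.001,0.102,0,0,0],
    [0.001,0.102,0.004,0,0],
    [0.001,0.102,0.008,0,0],
    [0.001,0.102,0.012,0,0],
    [0.001,0.102,0.016,0,0],
    [0.001,0.102,0.02,0,0],
    [0.001,0.102,0.024,0,0],
    [0.001,0.102,0.028,0,0],
    [0.001,0.102,0.032,0,0],
    [0.001,0.102,0.036,0,0],
    [0.001,0.102,0.04,0,0],
    [0.001,0.102,0.044,0,0],
    [0.001,0.102,0.048,0,0],
    [0.001,0.102,0.052,0,0],
    [0.001,0.102,0.056,0,0],
  ],
)

```text
time: 9.78
position: [0.5406, -0.2171, 0.1093]
ee_rot: [[-0.13, -0.0, 0.991], [-0.991, -0.0, -0.13], [0.0, -1.0, -0.0]]
wrist_force: [-0.1, -0.1, -0.4]
width: 0.0155
```

Call:
jog_arm(
  rows=[
    [0,0,0.004,0,0],
    [0,0,0.008,0,0],
    [0,0,0.012,0,0],
    [0,0,0.016,0,0],
    [0,0,0.02,0,0],
    [0,0,0.024,0,0],
    [0,0,0.028,0,0],
    [0,0,0.032,0,0],
    [0,0,0.036,0,0],
    [0,0,0.04,0,0],
    [0,0,0.044,0,0],
    [0,0,0.044,0,0],
    [0,-0.03,0.044,0,0],
    [0,-0.06,0.044,0,0],
    [0,-0.08,0.044,0,0],
    [0,-0.08,0.044,0,0],
  ],
)

```text
time: 11.12
position: [0.5863, -0.224, 0.1962]
ee_rot: [[-0.13, 0.01, 0.991], [-0.991, -0.005, -0.13], [0.004, -1.0, 0.011]]
wrist_force: [-0.4, 0.3, 0.1]
width: 0.0156
```

```bash
cat > look.py <<'E'
from h import *
import sys
s=state();print(s['time'],np.round(s['position'],4),s['width'],np.round(s['wrist_force'],1))
out=[]
im=capture('top')
src=np.float32(proj('top',pose(TRAY,[[-.11,-.06,.023],[.11,-.06,.023],[.11,.06,.023],[-.11,.06,.023]])))
out.append(cv2.warpPerspective(im,cv2.getPerspectiveTransform(src,np.float32([[0,360],[660,360],[660,0],[0,0]])),(660,360),flags=cv2.INTER_CUBIC)[:300] if 0 else cv2.resize(cv2.warpPerspective(im,cv2.getPerspectiveTransform(src,np.float32([[0,360],[660,360],[660,0],[0,0]])),(660,360),flags=cv2.INTER_CUBIC),(480,262)))
im=capture('scene');out.append(cv2.resize(im[130:220,165:330],(480,262)))
w=cv2.resize(capture('wrist'),(480,360))[:330]
cv2.imwrite(sys.argv[1],np.hstack([np.vstack(out),cv2.resize(w,(300,524)) if 0 else cv2.copyMakeBorder(cv2.resize(w[:, 90:390],(300,330)),0,194,0,0,cv2.BORDER_CONSTANT)]))
go(TRAY,-.09,0,.19,-7.5,s)
E
python3 look.py pics/l1.png
```

```text
11.1167 [ 0.5863 -0.224   0.1962] 0.015570350962214182 [-0.4  0.3  0.1]
d [-1.3  7.  77.1] turn 0.0 yaw -7.5
```

View pics/l1.png

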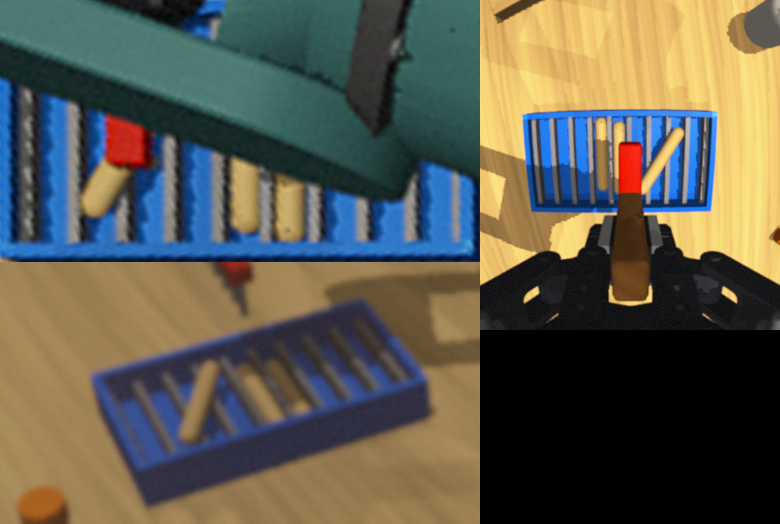

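The first dowel is down in the groove next to the middle one. Now the far side.

Call:
jog_arm(
  rows=[
    [0,0,0.02,0,0],
    [0,0.002,0.045,0,0],
    [0,0.006,0.065,0,0],
    [0,0.006,0.077,0,0],
    [0,0.006,0.077,0,0],
    [0,0.006,0.077,0,0],
    [0,0.03,0.077,0,0],
    [0,0.055,0.077,0,0],
    [0,0.072,0.077,0,0],
    [0,0.081,0.077,0,0],
    [0,0.081,0.077,0,0],
  ],
)

```text
time: 12.18
position: [0.6574, -0.2319, 0.1042]
ee_rot: [[-0.131, -0.007, 0.991], [-0.991, 0.003, -0.131], [-0.002, -1.0, -0.007]]
wrist_force: [-0.1, -0.3, -1.8]
width: 0.015
```

Call:
jog_arm(
  rows=[
    [0,-0.001,0,0,0],
    [0,-0.001,0,0,0],
    [0,-0.001,-0.004,0,0],
    [0,-0.001,-0.008,0,0],
    [0,-0.001,-0.012,0,0],
    [0,-0.001,-0.016,0,0],
    [0,-0.001,-0.02,0,0],
    [0,-0.001,-0.024,0,0],
    [0,-0.001,-0.028,0,0],
    [0,-0.001,-0.032,0,0],
    [0,-0.001,-0.036,0,0],
    [0,-0.001,-0.04,0,0],
    [0,-0.001,-0.044,0,0],
    [0,-0.001,-0.048,0,0],
    [0,-0.001,-0.052,0,0],
  ],
)

```text
time: 13.43
position: [0.6082, -0.226, 0.1093]
ee_rot: [[-0.13, -0.0, 0.991], [-0.991, -0.0, -0.13], [0.0, -1.0, -0.0]]
wrist_force: [-0.2, 0.3, -1.5]
width: 0.0152
```

Call:
jog_arm(
  rows=[
    [0,0,-0.004,0,0],
    [0,0,-0.008,0,0],
    [0,0,-0.012,0,0],
    [0,0,-0.016,0,0],
    [0,0,-0.02,0,0],
    [0,0,-0.024,0,0],
    [0,0,-0.028,0,0],
    [0,0,-0.032,0,0],
    [0,0,-0.036,0,0],
    [0,0,-0.04,0,0],
    [0,0,-0.042,0,0],
    [0,-0.03,-0.042,0,0],
    [0,-0.06,-0.042,0,0],
    [0,-0.08,-0.042,0,0],
    [0,-0.08,-0.042,0,0],
    [0,-0.08,-0.042,0,0],
  ],
)

```text
time: 14.77
position: [0.5677, -0.2209, 0.1911]
ee_rot: [[-0.13, 0.004, 0.991], [-0.991, -0.002, -0.13], [0.001, -1.0, 0.004]]
wrist_force: [0.6, -0.1, -0.9]
width: 0.0157
```

```bash
python3 look.py pics/l2.png
```

```text
14.7667 [ 0.5677 -0.2209  0.1911] 0.015669508623786604 [ 0.6 -0.1 -0.9]
d [-0.7  1.4 96. ] turn 0.0 yaw -7.5
```

View pics/l2.png

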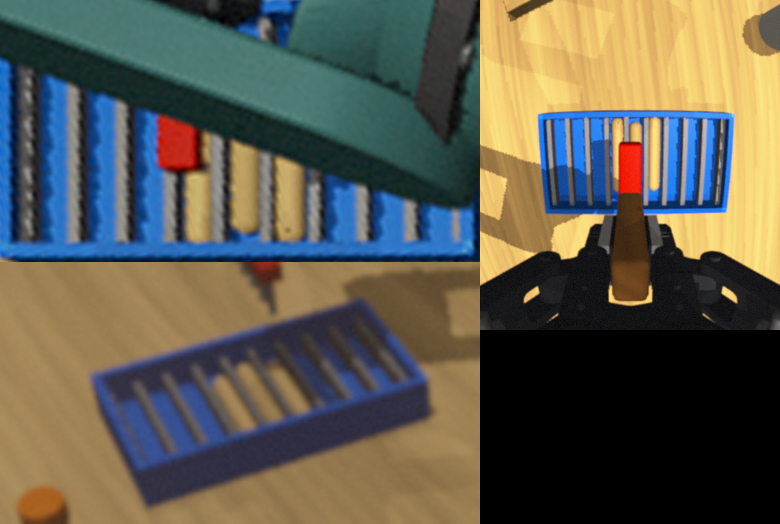

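All three dowels lie straight in adjacent grooves, in both the top and scene views. The rake goes back to the stand.

```bash
python3 -c "
from h import *
go([.543,.197,np.radians(-12)],0,0,.225,-12)"
```

```text
d [-410.6  -37.4  -77.3] turn 4.5 yaw -7.5
```

Call:
jog_arm(
  rows=[
    [-0.005,-0.02,0,0,0],
    [-0.025,-0.037,-0.004,0.5,0],
    [-0.055,-0.037,-0.01,1,0],
    [-0.09,-0.037,-0.017,1.5,0],
    [-0.125,-0.037,-0.024,2,0],
    [-0.16,-0.037,-0.031,2.5,0],
    [-0.195,-0.037,-0.038,3,0],
    [-0.23,-0.037,-0.044,3.5,0],
    [-0.265,-0.037,-0.05,4,0],
    [-0.3,-0.037,-0.057,4.5,0],
    [-0.335,-0.037,-0.064,4.5,0],
    [-0.365,-0.037,-0.07,4.5,0],
    [-0.39,-0.037,-0.075,4.5,0],
    [-0.405,-0.037,-0.077,4.5,0],
    [-0.411,-0.037,-0.077,4.5,0],
    [-0.411,-0.037,-0.077,4.5,0],
    [-0.411,-0.037,-0.077,4.5,0],
    [-0.411,-0.037,-0.077,4.5,0],
  ],
)

```text
time: 16.42
position: [0.5442, 0.1957, 0.2255]
ee_rot: [[-0.209, -0.001, 0.978], [-0.978, -0.001, -0.209], [0.001, -1.0, -0.001]]
wrist_force: [0.9, -0.5, -1.5]
width: 0.0156
```

```bash
python3 - <<'E'
from h import *
s=state();print(s['time'],s['position'],s['width']);go([.543,.197,np.radians(-12)],0,0,.112,-12,s)
im=capture('top')
r=cv2.warpPerspective(im,cv2.getPerspectiveTransform(np.float32(proj('top',pose(TRAY,[[-.11,-.06,.023],[.11,-.06,.023],[.11,.06,.023],[-.11,.06,.023]]))),np.float32([[0,240],[440,240],[440,0],[0,0]])),(440,240),flags=cv2.INTER_CUBIC)
b=capture('scene');u=proj('scene',[np.array(s['position'])-[0,0,.081]])[0].astype(int)
print([(np.round(d['centre'],1).tolist(),round(d['p'],2)) for d in landmark_of('scene','rake_foot')],u)
b=cv2.resize(b[u[1]-70:u[1]+90,u[0]-80:u[0]+80],(350,350))
c=np.zeros((350,790,3),np.uint8);c[:240,:440]=r;c[:,440:]=b
cv2.imwrite('pics/l3.png',c)
E
```

```text
16.4167 [0.54422359 0.19570845 0.22553739] 0.01556262888506168
d [ -1.2 113.5  -1.4] turn -0.1 yaw -12.1
[([399.8, 245.9], 0.88), ([458.5, 228.7], 0.84), ([373.4, 398.1], 0.58)] [401 248]
```

View pics/l3.png

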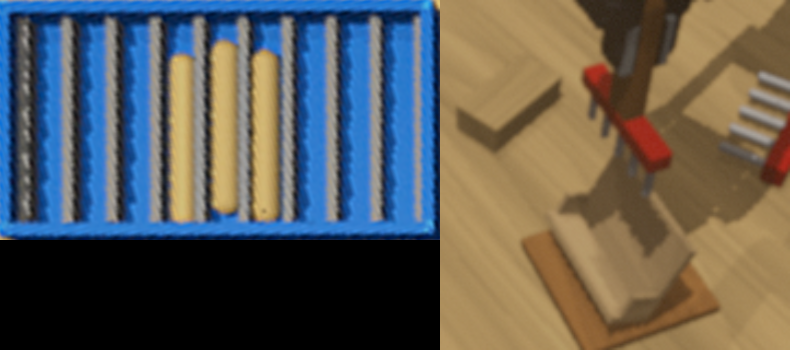

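The dowels lie parallel in three separate grooves, and the stand is clear. I lower the rake to the pose where I gripped it.

Call:
jog_arm(
  rows=[
    [-0.001,0.02,-0.002,0,0],
    [-0.001,0.045,-0.002,0,0],
    [-0.001,0.07,-0.002,0,0],
    [-0.001,0.09,-0.002,0,0],
    [-0.001,0.102,-0.002,0,0],
    [-0.001,0.108,-0.002,0,0],
    [-0.001,0.111,-0.002,0,0],
    [-0.001,0.113,-0.002,0,0],
    [-0.001,0.114,-0.002,0,0],
    [-0.001,0.114,-0.002,0,0],
  ],
)

```text
time: 17.4
position: [0.5432, 0.1985, 0.1136]
ee_rot: [[-0.208, 0.002, 0.978], [-0.978, 0.001, -0.208], [-0.001, -1.0, 0.002]]
wrist_force: [-0.1, 0.2, -0.2]
width: 0.0156
```

Call:
jog_arm(
  rows=[
    [0.001,0,-0.001,0,0],
    [0.001,0.001,-0.001,0,0],
    [0.001,0.001,-0.001,0,0],
  ],
)

```text
time: 17.65
position: [0.5414, 0.1977, 0.1118]
ee_rot: [[-0.208, 0.001, 0.978], [-0.978, 0.0, -0.208], [-0.0, -1.0, 0.001]]
wrist_force: [0.2, -0.2, -1.4]
width: 0.0158
```

Call:
jog_arm(
  rows=[
    [0,0.001,0,0,0],
    [0,0.001,0,0,0],
    [0,0.001,0,0,0],
  ],
)

```text
time: 17.9
position: [0.5416, 0.1977, 0.1111]
ee_rot: [[-0.208, 0.001, 0.978], [-0.978, 0.0, -0.208], [-0.0, -1.0, 0.001]]
wrist_force: [-0.1, -0.9, 2.9]
width: 0.0151
```

Call:
jog_arm(
  rows=[
    [0,0.001,0,0,0],
    [0,0.001,0,0,0],
    [0,0.001,0,0,0],
  ],
)

```text
time: 18.15
position: [0.5417, 0.1977, 0.111]
ee_rot: [[-0.208, 0.002, 0.978], [-0.978, 0.0, -0.208], [-0.001, -1.0, 0.002]]
wrist_force: [-1.5, -0.8, 6.6]
width: 0.0154
```

Contact is made at 6.6 N upward. I open partly and walk the handle back onto the board.

Call:
jog_arm(
  rows=[
    [0,-0.001,0,0,20],
    [0,-0.001,-0.001,0,28],
    [0,-0.001,-0.003,0,35],
    [0,-0.001,-0.006,0,40],
    [0,-0.001,-0.01,0,45],
    [0,-0.001,-0.014,0,45],
    [0,-0.001,-0.018,0,45],
    [0,-0.001,-0.022,0,45],
    [0,-0.001,-0.026,0,45],
    [0,-0.001,-0.03,0,45],
    [0,-0.001,-0.034,0,45],
    [0,-0.001,-0.038,0,48],
    [0,-0.001,-0.041,0,52],
    [0,-0.001,-0.042,0,56],
    [0,-0.001,-0.042,0,60],
    [0,-0.001,-0.042,0,64],
    [0,-0.001,-0.041,0,70],
  ],
)

```text
time: 19.57
position: [0.5012, 0.2061, 0.1103]
ee_rot: [[-0.208, 0.0, 0.978], [-0.978, -0.0, -0.208], [0.0, -1.0, 0.0]]
wrist_force: [0.2, 0.4, -0.2]
width: 0.0597
```

```bash
python3 - <<'E'
from h import *
s=state();print(s['time'],s['position'],s['width'])
a=capture('wrist');b=capture('scene')
b=cv2.resize(b[190:360,330:500],(480,480));cv2.imwrite('pics/w4.png',cv2.resize(np.hstack([a[:, 120:520],b]),(800,436)))
E
```

```text
19.5667 [0.5012478  0.20610429 0.11031293] 0.059658063881442305
```

View pics/w4.png

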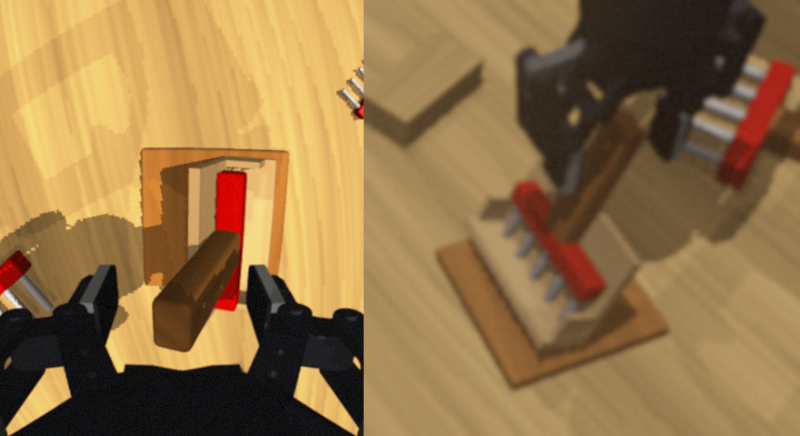

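The rake leans in the stand and clears both fingers. I open fully and rise straight up.

Call:
jog_arm(
  rows=[
    [0,0,0,0,85],
    [0,0,0,0,100],
    [0,0,0,0,100],
    [0,0,0,0,100],
    [0,-0.01,0,0,100],
    [0,-0.03,0,0,100],
    [0,-0.06,0,0,100],
    [0,-0.09,0,0,100],
    [0,-0.12,0,0,100],
    [0,-0.15,0,0,100],
    [-0.02,-0.17,-0.03,0,100],
    [-0.05,-0.17,-0.06,0,100],
    [-0.08,-0.17,-0.1,0,100],
    [-0.08,-0.17,-0.1,0,100],
    [-0.08,-0.17,-0.1,0,100],
  ],
)

```text
time: 20.92
position: [0.4183, 0.3071, 0.2815]
ee_rot: [[-0.203, 0.001, 0.979], [-0.979, 0.001, -0.203], [-0.001, -1.0, 0.001]]
wrist_force: [0.2, -0.0, 0.6]
width: 0.0853
```

```bash
python3 - <<'E'
from h import *
s=state();print(s['time'],s['position'],s['wrist_force'])
for c in('scene','top'):
    im=capture(c);cv2.imwrite(f'pics/end_{c}.png',im)
    for t,z in(('rake_grip',.121),('rake_foot',.03),('stand_seat',.03)):
        print(c,t,[(np.round(d['centre'],1).tolist(),plane(c,d['centre'],z).round(4).tolist()) for d in landmark_of(c,t)[:4]])
a=cv2.imread('pics/end_scene.png');o=cv2.imread('pics/scene0.png')
f=lambda i:cv2.resize(i[220:350,340:470],(390,390))
cv2.imwrite('pics/cmp.png',np.hstack([f(o),f(a)]))
E
```

```text
20.9167 [0.41827901 0.30708252 0.2815226 ] [ 0.1680403  -0.04646248  0.61821778]
scene rake_grip [([425.7, 250.6], [0.4996, 0.2034, 0.121]), ([326.4, 381.3], [0.737, 0.2907, 0.121])]
scene rake_foot [([371.5, 396.1], [0.6722, 0.3039, 0.03]), ([456.8, 228.1], [0.3437, 0.1402, 0.03]), ([394.5, 297.2], [0.5402, 0.1961, 0.03])]
scene stand_seat [([395.7, 300.9], [0.5433, 0.2027, 0.03]), ([254.1, 178.8], [0.5826, -0.1952, 0.03]), ([349.1, 233.0], [0.5144, 0.0402, 0.03])]
top rake_grip [([215.6, 180.8], [0.6673, 0.2139, 0.121]), ([163.7, 408.8], [0.2799, 0.2265, 0.121]), ([204.6, 269.1], [0.5101, 0.204, 0.121]), ([442.4, 274.7], [0.5568, -0.1933, 0.121])]
top rake_foot [([240.5, 389.0], [0.3231, 0.1215, 0.03]), ([220.3, 263.2], [0.5399, 0.1966, 0.03]), ([204.7, 270.9], [0.5216, 0.2225, 0.03])]
top stand_seat [([221.7, 262.2], [0.5422, 0.1944, 0.03]), ([441.7, 266.9], [0.5907, -0.2111, 0.03])]
```

View pics/cmp.png

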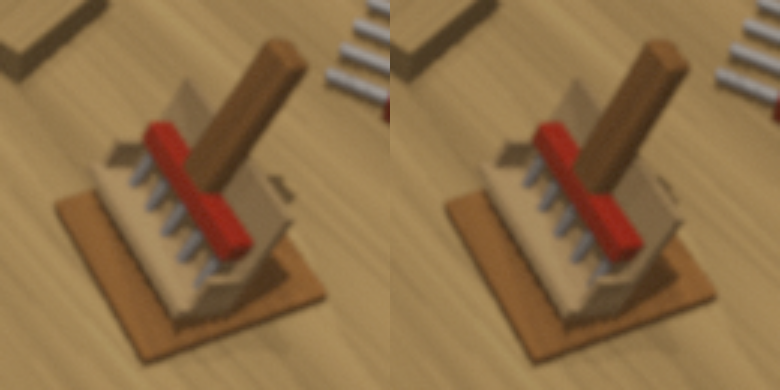

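The rake leans in the stand just as it did at the start: both crops match, and nothing is in contact with the robot.

```bash
python3 -c "
from cell import *
print(sign_off())"
```

```text
the job is handed in; nothing more can be done
None
```

All three dowels are down, each in its own groove, and the rake is back leaning in its stand. I handed the job in at about 21 s on the robot's clock; sign-off gives no verdict.

- **What I did:** I tipped the rake upright in its stand and gripped it across the 16 mm thickness. I combed once from each end to about the middle. Then I set the tips back on the ledge (about 7 N contact), leaned the handle back between the open fingers and withdrew.
- **Dowels:** After combing, the rectified top view showed them parallel, in the middle groove and the two next to it. I judged this by eye and did not measure heights or angles.
- **Rake:** The before and after scene crops match by eye. The networks put the tooth tips about 3 mm from the seat. The grip point came out about 2 mm from its place in the scene camera and about 9 mm in the top camera, all inside the limits.
- **Other things:** I never went near the glue bottle, tin or offcut, and made no final measurement of them.
- **Disagreement:** After two fast moves the measured tool position was briefly 4 to 6 mm off the target. One was the descent for the second sweep, so I waited two rows there before sweeping.

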